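# Push the mill roller up into its rest and bolt it in

## Task

With the fingertips, slowly push the brass roller up the ramp until it sits against the green stop, following it closely so that it never breaks loose and runs back down the slope. Then push the red-knobbed slide bolt all the way across behind it, so that it is locked in. Only push: do not lift the roller, and leave the discs, tools, jar and spare roller where they are.

Things in the scene. Friction and masses are not known exactly. Their poses are not given: they have to be found in the camera images.
- ramp: Fixed roller rest of aluminium with wooden side rails. Origin on the table, x axis level and pointing up the ramp, z up; all mm below are in this frame. Flat foot, surface 10 above the table, x = -160 to -85, with a lip behind it 16 high (x = -166 to -160); then a 7 degree ramp to the crest at x = 75, then the seat. Running surface 74 wide; the side rails stand 10 above it and are 9 thick.
- foot (a point): Where the flat foot ends and the 7 degree ramp begins, on the running surface in mid-width: x = -85, y = 0, z = 10 mm in the ramp's frame.
- crest (a point): Crest at the top of the ramp, on the running surface in mid-width: x = 75, y = 0, z = 29.6 mm in the ramp's frame. Beyond it the seat falls 6 degrees towards the stop, so that a roller pushed over the crest settles against the stop and stays there.
- bracket (a point): Middle of the top of the dark bracket that guides the bolt, outside the rail on the ramp's -y side: x = 46 to 78, y = -74 to -54 mm in the ramp's frame, 53 high.
- stop (a point): Middle of the face of the green stop plate at the top of the ramp, where the roller touches it: at x = 115, y = 0, z = 50 mm in the ramp's frame. Plate 66 mm high above the table, 92 wide. Same axes as the ramp.
- roller_center (a point): Centre of the brass roller: drum 44 mm across, 70 long, steel axle ends 14 across sticking out 12 over each rail; 0.35 to 0.65 kg. Lies across the foot, anywhere along it, centre 32 above the table, axis along the ramp's y; rolls freely, its axes turn with it. Seated: x = 93, z = 50 mm in the ramp's frame. On the slope over 0.3 m/s, or 0.15 m/s untouched, is running loose.
- bolt (a joint): Travel of the slide bolt in m: 0 drawn back, 0.040 fully across behind the roller (hard end stop); it slides along the ramp's +y with about 2 N of friction and stays where it is left. Starts nearly drawn back. The bar is 8 mm square, 44 mm above the table; drawn back its tip is at y = -54 mm, clear of the roller's way.
- bolt_knob (a point): On the axis of the red upright knob of the bolt, 69 mm above the table: a round post 14 mm in diameter from 40 to 84 mm above the table, at x = 62, y = -126 mm in the ramp's frame when the bolt reads 0; it moves with the bolt towards the ramp's +y (y = -86 fully across).
- disc_bird: Bystander: blued metal disc, 90 mm in diameter, 5 thick, engraved with a bird, on the table beside the ramp on its +y side. Origin at the centre of its underside.
- disc_leaf: Bystander: blued disc, 90 mm in diameter, 5 thick, engraved with a leaf. Origin at the centre of its underside.
- disc_plain: Bystander: blued disc, 90 mm in diameter, 5 thick, engraved with a diamond. Origin at the centre of its underside.
- graver: Bystander: graver with a wooden handle, 142 mm long and 24 high, lying beside the ramp's foot on its -y side, roughly along the ramp. Origin on the table where blade meets handle; blade along its +x.
- hammer: Bystander: hammer lying on the table, 260 mm long along its x axis, 26 high, head to +x; origin midway along it, on the table.
- jar: Bystander: closed jar, 56 mm in diameter, 70 high. Origin at the centre of its underside.
- spare_roller: Bystander: dark steel roller of the same size standing upright, 94 high, 44 in diameter. Origin at the centre of its underside.
Mind the look-alikes: they are no part of the job. There is more than one size of the part that bears roller_center; the job needs the largest.

How it is judged:
By the outcome, as a careful person would: the job done as asked, in the order asked, and still so for the second after the job is handed in, with the robot touching nothing.
It also fails if it takes over 64 s, if anything falls off the work surface, if the arm or the gripper's body presses on something with over 40 N, if the wrist force passes 120 N, or if a joint passes its speed limit or range.

## Robot

A 6-joint arm with a two-finger parallel gripper is mounted at the origin on the work surface. World frame = base frame: x ahead of the robot, y to its left, z up, the work surface at z = 0. Lengths are in m, angles in degrees, forces in N, time in s.
With the tool pointing down it reaches from about 0.325 to 0.85 m from the base axis. Payload 15.5 kg.
Tool frame: the origin (TCP) lies midway between the tips of the shut fingers; the grasp point (between the pads) lies 19 mm behind it; z points along the fingers, y is the line along which they close (so a half turn about z gives the same grasp; the last joint's range is limited). The gripper opens to 91 mm and grips with 3 to 60 N. Pads are 32 mm wide; open, the fingers measure 118 mm over their backs; the gripper's body (76 mm by 178 mm) begins 60 mm behind the grasp point.
Start: joints at [-68.497, 28.281, 77.091, -0, 74.628, -5.472], TCP at [0.284, -0.557, 0.214] pointing down, gripper open.
Joint ranges: [-166.48, 166.48], [-47.26, 123.95], [12.59, 153.08], [-70.14, 250.14], [6.76, 159.57], [-176.63, 176.63]. Speed limits (degrees/s): [108.29, 108.29, 147.25, 172.46, 172.46, 172.46].

## Interface

Orientations are given as a 3x3 rotation matrix whose columns are the frame's x, y, z axes.
In Python, from bench import ctrl gives the robot as it stands. The module is installed in compiled form; this text tells all that it offers. Calls block until the motion is done:
- ctrl.goto(position, orientation): joint-space move of the TCP to a pose.
- ctrl.move_l(position, vel=0.15, ori=None, contact_N=None): straight line of the TCP; ori=None keeps the orientation; vel is the mean speed in m/s. With contact_N (N) it stops when the force on the tool has changed by that much, and returns True; else False.
- ctrl.movej(angles): joint-space move.
- ctrl.command_gripper(opening): opening from 0.0 (shut) to 1.0 (fully open); the grip force is fixed at half the most; returns when the fingers have stopped.
- ctrl.sleep(seconds).
- ctrl.ik(position, orientation): joint angles nearest the present ones, or None.
- ctrl.read_camera(name): name is "scene" or "top"; returns the picture (420x560x3 uint8, blue, green, red); there is no depth.
- ctrl.camera_params(name): a dict with "fx", "fy", "cx", "cy" (pixels), "D" ([k1, k2, p1, p2, k3] as OpenCV has them; the pictures are not rectified), "pose" (4x4, takes a point from camera to world coordinates). Camera axes: x right, y up, looking along -z (the intrinsics and any distortion apply to the point x, -y, -z); pixel columns grow to the right and rows downward; lengths in m; the calibration is good to about 2 mm. A picture is of the moment at which its call begins. camera_params takes no time and is no camera call.
A pose or a line that the arm cannot do raises ctrl.MotionError and nothing moves.
- ctrl.sign_off(): hands the job in; it is judged then, once.
Readings, each from a call of its own:
- ctrl.current_t(): time.
- ctrl.current_q(): joint angles.
- ctrl.current_dq(): joint speeds.
- ctrl.current_effort(): joint torques, N m.
- ctrl.current_tool_pos(): TCP position.
- ctrl.current_eef_rot(): TCP orientation.
- ctrl.current_contact_force(): force on the tool from outside, world axes, zero at the start.
- ctrl.current_wrist_torque(): the same for the moment, N m.
- ctrl.current_grip_width(): opening from 0.0 (shut) to 1.0 (fully open).
- ctrl.current_grasp_force(): force on a finger pad.
Only numpy, scipy, OpenCV 4.12 (cv2) and the standard library are available. Lean on these libraries where they do the work, as an engineer would, in place of code of your own. Each camera call takes 0.05 s, during which the arm holds its last target. There are 200 camera calls.

## Working session

There is one attempt and no reset: what is moved stays moved. The work goes in short steps, each a Python script; the robot and the scene stay as the last script left them, time stands still between calls to the robot, and variables do not carry over. Pictures are saved under pics/ and viewed, at most 10 in all, crops included, and the job is handed in when it is done.

```bash
mkdir -p pics
python3 - <<'E'
from bench import ctrl
import cv2
for n in("scene","top"):
    cv2.imwrite(f"pics/{n}0.png",ctrl.read_camera(n)); p=ctrl.camera_params(n); print(n,p)
print(ctrl.current_t())
E
```

```text
scene {'fx': 464.39903455534056, 'fy': 464.39903455534056, 'cx': 284.00035460468445, 'cy': 205.2416339907978, 'D': array([-0.03821879,  0.        ,  0.        ,  0.        ,  0.        ]), 'pose': array([[ 0.8140586 , -0.30212187,  0.49601509,  1.12640318],
       [ 0.58077273,  0.42847947, -0.69217655, -0.81313642],
       [-0.00341061,  0.85154431,  0.52427154,  0.69965069],
       [ 0.        ,  0.        ,  0.        ,  1.        ]])}
top {'fx': 510.9248910627353, 'fy': 510.9248910627353, 'cx': 277.2523045480183, 'cy': 208.81256327103628, 'D': array([0.04149591, 0.        , 0.        , 0.        , 0.        ]), 'pose': array([[-2.29528059e-02,  9.97703897e-01, -6.37189350e-02,
         4.85608657e-01],
       [-9.99736129e-01, -2.29645692e-02,  5.47861324e-04,
        -2.04038880e-03],
       [-9.16674514e-04,  6.37146964e-02,  9.97967734e-01,
         1.45167901e+00],
       [ 0.00000000e+00,  0.00000000e+00,  0.00000000e+00,
         1.00000000e+00]])}
0.1
```

View pics/top0.png

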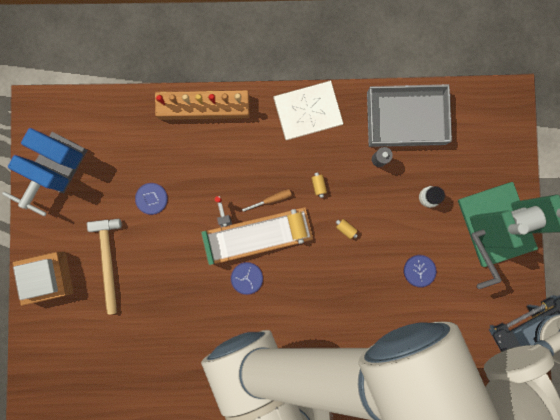

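View pics/scene0.png

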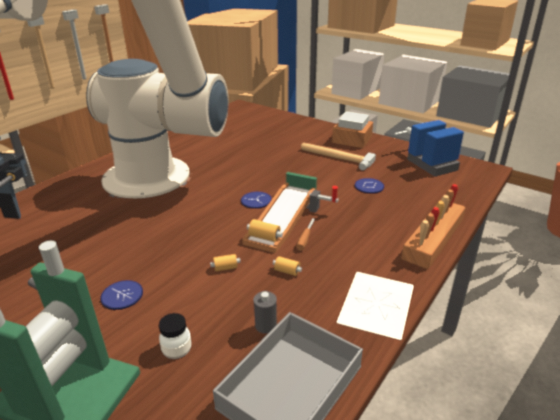

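Top view: the ramp runs from the foot with the large roller at about (298,226) up to the green stop at (208,247). The bolt knob is at (219,199), the bird disc at (247,279) and the graver at (270,202). Next I'll zoom in and measure.

```bash
cat > h.py <<'E'
import cv2,numpy as np
from bench import ctrl
def ray(n,uv):
    p=ctrl.camera_params(n);K=np.array([[p['fx'],0,p['cx']],[0,p['fy'],p['cy']],[0,0,1]])
    q=cv2.undistortPoints(np.array([[uv]],float),K,p['D'])[0,0]
    P=p['pose'];return P[:3,3],P[:3,:3]@np.array([q[0],-q[1],-1])
def at_z(n,uv,z):
    o,d=ray(n,uv);return o+d*(z-o[2])/d[2]
def proj(n,X):
    p=ctrl.camera_params(n);K=np.array([[p['fx'],0,p['cx']],[0,p['fy'],p['cy']],[0,0,1]])
    P=p['pose'];c=(np.atleast_2d(X)-P[:3,3])@P[:3,:3]
    return cv2.projectPoints((c*[1,-1,-1]).reshape(-1,1,3),np.zeros(3),np.zeros(3),K,p['D'])[0][:,0]
def two(a,b):
    (o1,d1),(o2,d2)=ray("top",a),ray("scene",b)
    s=np.linalg.lstsq(np.c_[d1,-d2],o2-o1,rcond=None)[0];x,y=o1+d1*s[0],o2+d2*s[1];return (x+y)/2,np.linalg.norm(x-y)
E
python3 - <<'E'
from h import *
t=cv2.imread("pics/top0.png");s=cv2.imread("pics/scene0.png")
cv2.imwrite("pics/tc.png",cv2.resize(t[185:275,195:325],None,fx=6,fy=6,interpolation=cv2.INTER_CUBIC))
def blobs(im,lo,hi,box,tag):
    x0,y0,x1,y1=box;m=cv2.inRange(cv2.cvtColor(im,cv2.COLOR_BGR2HSV)[y0:y1,x0:x1],lo,hi)
    n,l,st,c=cv2.connectedComponentsWithStats(m)
    for i in range(1,n):
        if st[i,4]>12:
            cn=cv2.findContours((l==i).astype(np.uint8),0,1)[0][0]+np.array([x0,y0])
            print(tag,st[i,4],c[i]+[x0,y0],cv2.boxPoints(cv2.minAreaRect(cn)).round(1).tolist())
B=(190,180,330,270)
for tag,lo,hi in(("brass",(17,120,120),(30,255,255)),("green",(55,80,30),(90,255,200)),("red",(0,200,120),(4,255,255)),("white",(0,0,150),(180,60,255)),("orange",(5,130,120),(16,255,255))):
    blobs(t,lo,hi,B,tag)
    blobs(s,lo,hi,(230,160,350,290),"S "+tag)
E
```

```text
brass 164 [318.79268293 186.44512195] [[311.79998779296875, 180.0], [323.20001220703125, 177.8000030517578], [326.1000061035156, 192.39999389648438], [314.70001220703125, 194.6999969482422]]
brass 352 [296.71590909 225.38636364] [[286.6000061035156, 214.60000610351562], [300.20001220703125, 211.10000610351562], [306.70001220703125, 235.8000030517578], [293.1000061035156, 239.3000030517578]]
S brass 407 [262.67321867 229.52825553] [[247.5, 233.89999389648438], [251.5, 218.10000610351562], [278.79998779296875, 224.89999389648438], [274.79998779296875, 240.6999969482422]]
S brass 76 [232.48684211 260.76315789] [[230.0, 255.0], [236.0, 255.0], [236.0, 267.0], [230.0, 267.0]]
S brass 269 [285.9330855  264.82527881] [[273.3999938964844, 267.79998779296875], [277.0, 255.5], [298.6000061035156, 262.0], [294.8999938964844, 274.29998779296875]]
green 148 [207.43243243 247.45945946] [[201.60000610351562, 232.10000610351562], [206.0, 231.10000610351562], [213.3000030517578, 262.70001220703125], [208.89999389648438, 263.70001220703125]]
S green 283 [300.71731449 180.50176678] [[286.0, 183.6000061
[... 1998 characters left out ...]
8, 238.6999969482422], [249.5, 235.89999389648438], [272.3999938964844, 241.60000610351562], [271.6000061035156, 244.39999389648438]]
orange 7035 [261.14299929 220.36090974] [[190.0, 269.0], [190.0, 180.0], [329.0, 180.0], [329.0, 269.0]]
orange 228 [257.19736842 251.64912281] [[214.6999969482422, 260.70001220703125], [296.8999938964844, 240.39999389648438], [297.5, 243.1999969482422], [215.3000030517578, 263.3999938964844]]
orange 15 [233.13333333 266.26666667] [[229.6999969482422, 268.0], [233.89999389648438, 262.3999938964844], [236.0, 264.0], [231.8000030517578, 269.6000061035156]]
S orange 11251 [292.21651409 226.7484668 ] [[230.0, 160.0], [349.0, 160.0], [349.0, 289.0], [230.0, 289.0]]
```

View pics/tc.png

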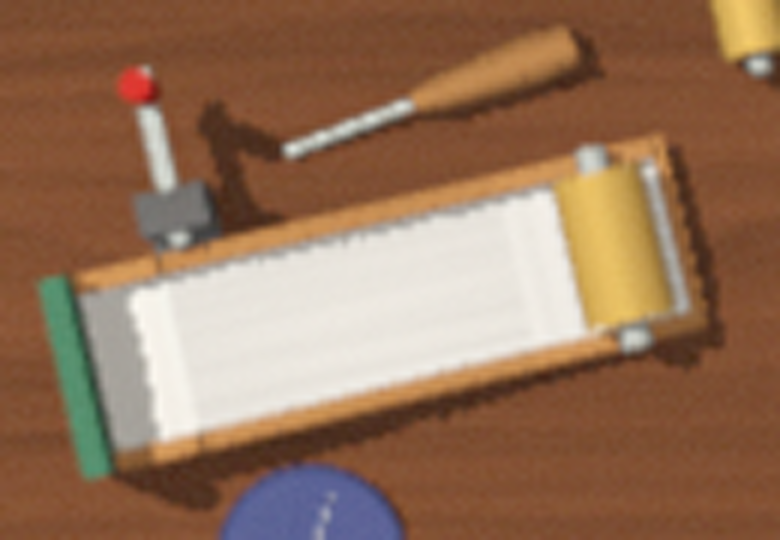

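```bash
cat >> h.py <<'E'
def cp(x,y): return ((x+.5)/6-.5+195,(y+.5)/6-.5+185)
E
python3 - <<'E'
from h import *
from scipy.optimize import least_squares
obs=[((70,278),(115,-46,66)),((112,472),(115,46,66)),((652,160),(-160,-37,16)),((690,312),(-160,37,16)),((172,191),(62,-74,53)),((178,237),(62,-54,53)),((108,467),(115,46,20)),((140,290),(75,-37,29.6)),((163,438),(75,37,29.6))]
W=np.array([at_z("top",cp(*c),p[2]/1e3)[:2] for c,p in obs]);L=np.array([p[:2] for _,p in obs])/1e3
def R2(a):return np.array([[np.cos(a),-np.sin(a)],[np.sin(a),np.cos(a)]])
f=lambda v:((L@R2(v[2]).T+v[:2])-W).ravel()
r=least_squares(f,[.43,.05,1.8],loss="soft_l1",f_scale=.003)
v=r.x;print(v,np.degrees(v[2]));print(((W-v[:2])@R2(v[2])*1e3-L*1e3).round(1))
inv=lambda p:((np.array(p)[:2]-v[:2])@R2(v[2])*1e3).round(1)
for n,c,z in(("ax-",(592,158),.032),("ax+",(635,337),.032),("knob",(138,86),.084)):print(n,inv(at_z("top",cp(*c),z)))
# scene check: project model points
T=lambda x,y,z:np.r_[R2(v[2])@[x/1e3,y/1e3]+v[:2],z/1e3]
print("knob,stopcorners,rollerC in scene",proj("scene",[T(62,-124,84),T(115,-46,66),T(115,46,66),T(-120,0,32)]).round(1).tolist())
s=cv2.imread("pics/scene0.png");h=cv2.cvtColor(s,cv2.COLOR_BGR2HSV)
m=cv2.inRange(h,(0,170,100),(6,255,255))|cv2.inRange(h,(174,170,100),(180,255,255));m[:, :325]=0;m[:,345:]=0;m[:175]=0;m[210:]=0
ys,xs=np.nonzero(m);print("red",xs.mean(),xs.min(),xs.max(),ys.min(),ys.max())
cv2.imwrite("pics/sc.png",cv2.resize(s[165:255,230:350],None,fx=6,fy=6,interpolation=cv2.INTER_CUBIC))
E
```

```text
[0.4981417  0.07283691 1.78299214] 102.15792431738407
[[-4.   1.2]
 [-2.8 -1.5]
 [-0.2 -0.7]
 [-0.6 -1.4]
 [-3.4  0.7]
 [-1.3  1.8]
 [ 4.5 -3.6]
 [10.6  3.3]
 [15.6 -1.8]]
ax- [-132.3  -44.3]
ax+ [-132.2   40.8]
knob [  59.9 -120.4]
knob,stopcorners,rollerC in scene [[337.2, 186.9], [316.5, 178.8], [286.9, 172.9], [267.4, 227.6]]
red 334.24 332 337 185 201
```

View pics/sc.png

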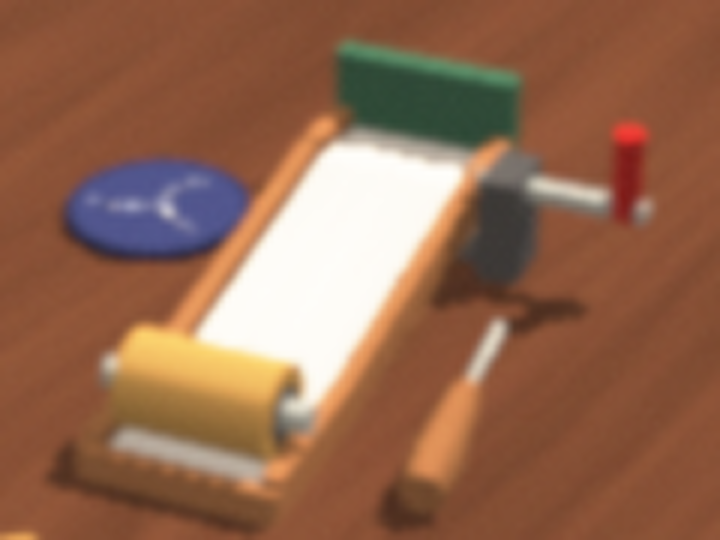

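```bash
cat >> h.py <<'E'
def R2(a):return np.array([[np.cos(a),-np.sin(a)],[np.sin(a),np.cos(a)]])
E
python3 - <<'E'
from h import *
from scipy.optimize import least_squares
sc=lambda x,y:((x+.5)/6-.5+230,(y+.5)/6-.5+165)
top=[((70,278),(115,-46,66)),((112,472),(115,46,66)),((652,160),(-160,-37,16)),((690,312),(-160,37,16)),((172,191),(62,-74,53)),((178,237),(62,-54,53))]
sce=[((340,55),(115,46,66)),((520,84),(115,-46,66))]
def f(v):
    T=lambda L:np.c_[L[:,:2]/1e3@R2(v[2]).T+v[:2],L[:,2]/1e3]
    kb=np.array([[62,-126+v[3],84]]);r=np.array([[v[4],-35,32],[v[4],35,32]])
    a=np.array([p for _,p in top]);b=np.array([p for _,p in sce])
    A=np.array([cp(*c) for c,_ in top]+[cp(138,86),cp(592,158),cp(635,337)]);Bo=np.array([sc(*c) for c,_ in sce]+[sc(631,133)])
    ax=np.array([[v[4],-46,32],[v[4],46,32]])
    return np.r_[proj("top",T(np.r_[a,kb,ax]))-A,proj("scene",T(np.r_[b,kb]))-Bo].ravel()
r=least_squares(f,[.498,.073,1.783,3,-132],x_scale=[.01,.01,.01,1,1],loss="soft_l1")
print(r.x,np.degrees(r.x[2]));print(f(r.x).reshape(-1,2).round(1).tolist())
np.save("v.npy",r.x)
print(ctrl.current_eef_rot().round(3).tolist(),ctrl.current_t())
E
```

```text
[ 4.98715277e-01  7.06090466e-02  1.78738807e+00  6.69670318e+00
 -1.29801447e+02] 102.40979281392806
[[-0.7, -0.1], [0.0, 0.7], [0.7, -0.2], [0.7, 0.1], [-0.5, -0.1], [0.1, -0.6], [-0.0, 0.5], [-0.4, -0.8], [0.4, 1.6], [0.2, -0.5], [-0.2, 0.5], [0.5, 0.1]]
[[0.891, 0.454, -0.0], [0.454, -0.891, 0.001], [0.0, -0.001, -1.0]] 0.1
```

```bash
cat >> h.py <<'E'
v=np.load("v.npy")
def W(x,y,z):return np.r_[R2(v[2])@[x/1e3,y/1e3]+v[:2],z/1e3]
def loc(p):return np.r_[(np.array(p)[:2]-v[:2])@R2(v[2])*1e3,p[2]*1e3].round(1)
def ORI(s):
    y=np.r_[R2(v[2])@[0,s],0];z=np.array([0,0,-1.]);return np.c_[np.cross(y,z),y,z]
E
python3 - <<'E'
from h import *
q=ctrl.current_q();s=min((1,-1),key=lambda s:(lambda j:1e9 if j is None else abs(np.array(j)-q).max())(ctrl.ik(W(-178,0,120),ORI(s))))
print(s,ctrl.ik(W(-178,0,120),ORI(s)))
ctrl.command_gripper(.3)
ctrl.goto(W(-178,0,120),ORI(s));print("grip",ctrl.current_grip_width())
print(ctrl.move_l(W(-178,0,23),vel=.1,contact_N=6),loc(ctrl.current_tool_pos()),ctrl.current_t())
t=ctrl.read_camera("scene");cv2.imwrite("pics/s1.png",cv2.resize(t[150:280,200:370],None,fx=4,fy=4,interpolation=cv2.INTER_CUBIC))
E
```

```text
-1 [-1.71398752e+01  2.85539964e+01  9.44258002e+01 -2.54444375e-14
  5.70202034e+01 -2.95496680e+01]
grip 0.2997746500554857
False [-178.2   -0.3   23.5] 4.1833
```

View pics/s1.png

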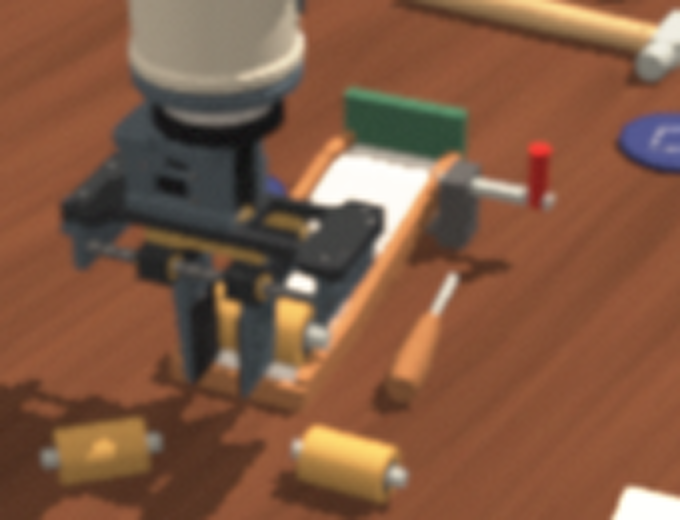

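The two fingertips stand over the lip behind the large roller, at crop positions (200,380) and (250,390), and centred between the rails. I'll push now.

Run:
```python
from h import *
print(ctrl.move_l(W(52,0,44.5),vel=.04,contact_N=12),loc(ctrl.current_tool_pos()),ctrl.current_contact_force().round(2),ctrl.current_t())
t=ctrl.read_camera("scene");cv2.imwrite("pics/s2.png",cv2.resize(t[150:280,200:370],None,fx=4,fy=4,interpolation=cv2.INTER_CUBIC))
```

```text
False [52.   0.  44.5] [ 0.67 -0.01 -0.6 ] 10.1583
```

View pics/s2.png

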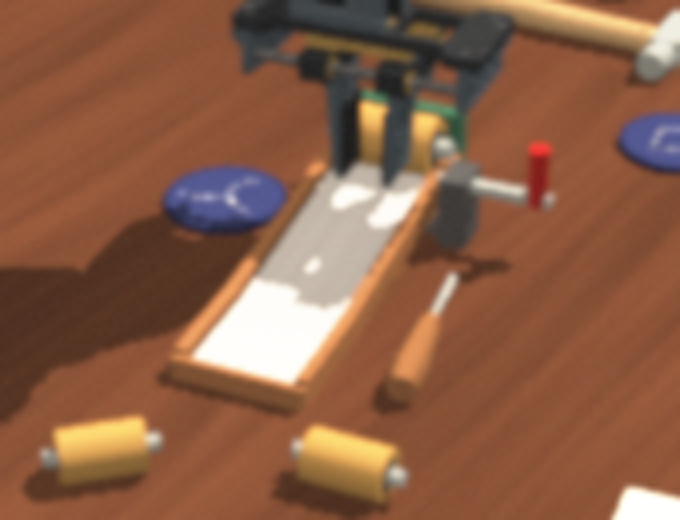

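The roller is at the top by the stop, at crop position (400,135), and the fingers feel no push from it. A light press will confirm it is seated before I retreat.

Run:
```python
from h import *
print(ctrl.move_l(W(60,0,44.5),vel=.01,contact_N=3),loc(ctrl.current_tool_pos()),ctrl.current_contact_force().round(2))
ctrl.move_l(W(40,0,46),vel=.05)
ctrl.move_l(W(40,0,150),vel=.15)
ctrl.sleep(.3)
for n in("scene","top"):cv2.imwrite(f"pics/{n}3.png",ctrl.read_camera(n))
print(ctrl.current_t())
t=cv2.imread("pics/scene3.png");cv2.imwrite("pics/s3.png",cv2.resize(t[150:280,200:370],None,fx=4,fy=4,interpolation=cv2.INTER_CUBIC))
```

```text
True [52.7  0.  44.4] [ 1.98 -1.81  1.37]
12.175
```

View pics/s3.png

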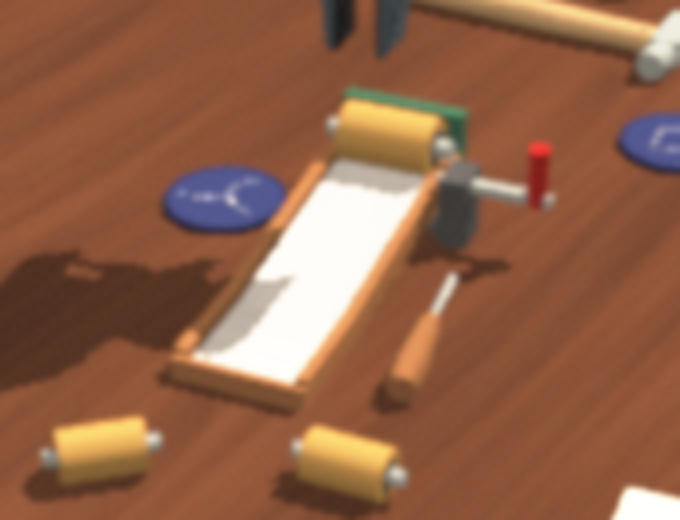

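The roller stays seated against the stop with nothing touching it, at crop position (390,135). Now the bolt.

Run:
```python
from h import *
ctrl.command_gripper(0)
ctrl.move_l(W(62,-158,150),vel=.15)
print(ctrl.move_l(W(62,-158,60),vel=.1,contact_N=6))
print(ctrl.move_l(W(62,-95,60),vel=.03,contact_N=12),loc(ctrl.current_tool_pos()),ctrl.current_contact_force().round(2))
ctrl.move_l(W(62,-155,60),vel=.08)
ctrl.move_l(W(62,-155,160),vel=.15)
ctrl.goto(W(-60,-170,200),ORI(-1))
for n in("scene","top"):cv2.imwrite(f"pics/{n}4.png",ctrl.read_camera(n))
print(ctrl.current_t())
a=cv2.imread("pics/scene4.png")[150:280,230:360];b=cv2.imread("pics/top4.png")[180:280,195:325]
cv2.imwrite("pics/s4.png",np.hstack([cv2.resize(i,(400,int(400*i.shape[0]/i.shape[1])),interpolation=2)[:300] for i in(a,b)]))
```

```text
False
True [  62.  -102.2   60.2] [4.05 1.14 0.03]
19.0167
```

View pics/s4.png

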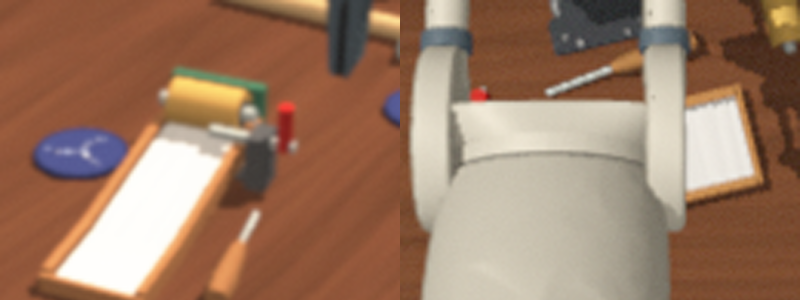

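The bar now crosses behind the roller and the knob sits close to the bracket, at about (287,128) in the left crop. I'll check the bolt's travel by the numbers.

Run:
```python
from h import *
def red(f):
    h=cv2.cvtColor(cv2.imread(f),cv2.COLOR_BGR2HSV);m=cv2.inRange(h,(0,170,90),(6,255,255))|cv2.inRange(h,(174,170,90),(180,255,255))
    m[:170]=0;m[215:]=0;m[:,:300]=0;m[:,350:]=0;ys,xs=np.nonzero(m);return xs.mean(),ys.mean()
a,b=red("pics/scene0.png"),red("pics/scene4.png");A,B=[at_z("scene",p,.064) for p in(a,b)]
print(a,b,loc(A),loc(B))
```

```text
(np.float64(334.24), np.float64(191.56)) (np.float64(322.43835616438355), np.float64(189.53424657534248)) [  70. -115.   64.] [ 68.1 -81.5  64. ]
```

Measured travel is 33.5 mm from a start of about 6 mm, so the bolt is at or very near its end. A second, slower and firmer push will confirm the hard stop.

Run:
```python
from h import *
ctrl.goto(W(62,-155,160),ORI(-1))
ctrl.move_l(W(62,-155,60),vel=.12)
ctrl.move_l(W(62,-112,60),vel=.05)
for N in (8,20):
    print(ctrl.move_l(W(62,-94,60),vel=.012,contact_N=N),loc(ctrl.current_tool_pos()),ctrl.current_contact_force().round(2))
ctrl.move_l(W(62,-155,60),vel=.08)
ctrl.move_l(W(62,-155,160),vel=.15)
ctrl.sleep(.5)
cv2.imwrite("pics/scene5.png",ctrl.read_camera("scene"));print(ctrl.current_t())
d=cv2.absdiff(cv2.imread("pics/scene5.png"),cv2.imread("pics/scene4.png")).max(2)[180:206,310:335];print("knob diff",d.mean(),d.max())
d=cv2.absdiff(cv2.imread("pics/scene5.png"),cv2.imread("pics/scene3.png")).max(2)[172:192,284:308];print("roller diff",d.mean(),d.max())
```

```text
True [  62.  -102.2   60.1] [4.2  0.68 0.32]
True [  61.9 -102.2   60.5] [ 4.63  1.73 -1.27]
25.1083
knob diff 1.2861538461538462 5
roller diff 7.429166666666666 133
```

```bash
python3 -c "
from bench import ctrl
print(ctrl.sign_off())"
```

```text
the job is handed in; nothing more can be done
None
```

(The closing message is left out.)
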